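# Fetch the spring clip from the deep bin and clip it on the label board

### The arm

A 6-joint arm with a two-finger parallel gripper is mounted at the origin on a cart in front of the work surface, level with it; the furniture and walls round the work are solid. World frame = base frame: x ahead of the robot, y to its left, z up, the work surface at z = 0. Lengths are in m, angles in degrees, forces in N, time in s.
With the tool pointing down it reaches from about 0.3 to 0.75 m from the base axis. Payload 8.5 kg.
Tool frame: the origin (TCP) lies where the fingers leave the gripper's body, on its centre line; the fingertips stand 64 mm ahead of it and the grasp point (between the pads) lies 45 mm ahead of it (tips_ahead is the distance from the TCP to the fingertips, in m); z points along the fingers, y is the line along which they close (so a half turn about z gives the same grasp; the last joint's range is limited). The gripper opens to 88 mm and grips with 3 to 60 N. Pads are 18 mm wide; open, the fingers measure 123 mm over their backs; the gripper's body (75 mm by 187 mm) begins 45 mm behind the grasp point.
Start: joints at [54.528, 21.807, 74.336, -0, 83.858, -12.336], TCP at [0.216, 0.506, 0.303] pointing down, gripper open.
Joint ranges: [-178.18, 178.18], [-50.72, 133.34], [12.68, 142.11], [-81.47, 261.47], [9.98, 163.14], [-165.26, 165.26]. Speed limits (degrees/s): [136.94, 136.94, 180, 180, 180, 180].

### API

Orientations are given as a 3x3 rotation matrix whose columns are the frame's x, y, z axes.
In Python, from bench import * gives the robot as it stands.
- The arm moves only by the tool play_rows, never from a script. Its argument "increments" is a list of rows, each a list of 3 entries, a list of its own where there are three numbers: the shift along the tool's x, y, z in units of 50 mm (1.0 is 50 mm), then the turn, a rotation vector about the tool's x, y, z in units of 8 degrees (1.0 is 8 degrees), then the opening, from -1 (shut) to 1 (fully open). A call has 1 to 20 rows; each row shifts and turns the commanded pose from where the row before left it, along the tool's axes as they then stand; what a row does not reach is not made up. A row lasts 1/8 s, in which the tool goes at most 62.5 mm and 10.7 degrees, less where a joint would pass 70% of its speed; a pose out of reach is approached as far as the arm can. A call is refused whole if a number of a shift passes 1 or a number of a turn 1, either way. A call with a gripper value outside its range is refused whole. The fingers move at their own pace and stop on an object; "newtons" is the grip in N (left out, the last holds). Time passes only in rows, so rows that do not move let the fingers close. It gives the time, the measured TCP pose, the force, the opening and the grip force at its end, in the units of the state.
- get_state(): the state, without advancing time (a new reading comes with each control period).
- capture(name): name is "side" or "top" or "wrist"; returns a dict with "color" (384x512x3 uint8, blue, green, red), "K" (3x3 intrinsics, pixels), "D" ([k1, k2, p1, p2, k3] as OpenCV has them; the pictures are not rectified), "view" (4x4, takes a point from world to camera coordinates); the wrist camera has in their place "hand_eye" (4x4, takes a point from camera to tool coordinates, whose origin is the TCP and whose axes are the flange's). Camera axes: x right, y up, looking along -z (the intrinsics and any distortion apply to the point x, -y, -z); pixel columns grow to the right and rows downward; lengths in m; the calibration is good to about 2 mm. A picture is of the moment at which its call begins: read the wrist's pose just before it. There is no depth.
- sign_off(): hands the job in; it is judged then, once.
Trained networks look in a picture, given as the dict that the camera call returned (one of the last four; its "shot" number tells which), for a name from the list of things; names that differ only in an ending like _2 or _b are one class to them, and where a whole thing is asked for, a point or a joint stands for the part that bears it (a point fixed in the world has none). Each returns a list of dicts, best first, with "conf" (0 to 1); they miss things now and then, are a little off and sometimes report something else, mostly with a low value. They report only what shows in the picture. A call takes as long as a camera call. They do not tell look-alikes from the thing itself.
- search_frame(target, picture): "xy" ([column, row] in pixels, amid what is visible of it).
- place_of(target, picture): "xy" ([column, row] in pixels: a listed point, or the origin of a listed thing).
The state is a dict: "t": time; "joint_positions": joint angles; "qd": joint speeds; "tau": joint torques, N m; "tool_pos": TCP position; "tool_rot": TCP orientation; "force": force on the tool from outside, world axes, zero at the start; "moment": the same for the moment, N m; "width": opening from 0.0 (shut) to 1.0 (fully open); "finger_force": force on a finger pad.
Only numpy, scipy, OpenCV 4.12 (cv2) and the standard library are available. Lean on these libraries where they do the work, as an engineer would, in place of code of your own. Each camera call takes 0.05 s, during which the arm holds its last target. There are 200 camera calls.

### The job

One of the two narrow steel bins has a black spring clip standing at its bottom; wide-open fingers do not fit in, so reach in with them nearly closed and open them down inside. Squeeze the clip's handles, lift it out, and clip it upright and well down over the top edge of the label board, at about the middle of the paper card, then let go. Leave the timer, the brass weights and the sample jar where they are.

Things in the scene. Friction and masses are not known exactly. Their poses are not given: they have to be found in the camera images.
- clip: Black spring clip like a wide clothes peg, 70 mm high, 30 mm wide along its pivot (its y axis), 60 g. Origin: centre of the underside of the closed jaws; z points up through the handles. It starts upright, jaws down, on the floor of clip_bin. Pivot 34 mm above the origin. The frame belongs to its +x half, which leans up to 0.25 rad as the jaws open.
- clip_grip (a point): Point midway between the clip's two flat handles, 57 mm above its origin. The handles lie to its +x and -x and run from the pivot to the top, flaring to 34 mm over their outsides. Squeezed together along x (about 8 N; 15 to 25 N is a sure grip) their outer faces stand parallel 18 mm apart and the jaw tips below open to 17 mm; let go, it springs shut.
- clip_arm (a joint): Opening angle between the two halves of the clip: 0 jaws closed (1 mm between the tips), 0.5 rad fully squeezed, about 0.13 when the jaws grip the 4 mm board. A spring bar at the pivot stops the board's edge 31 mm up between the jaws.
- clip_bin: The narrow stainless bin that holds the clip, fixed to the table: outside 112 (x) by 70 (y) by 94 mm high, walls and floor 4 mm, so 104 x 62 mm inside and 90 mm deep, open at the top. Origin: centre of its underside, z up. The clip's squeezing axis lies along the bin's long x axis within 0.1 rad; the clip's top is 20 mm below the rim.
- spare_bin: An identical bin, fixed, empty; not needed.
- label_board: Upright grey metal plate on a flat foot, fixed. Origin: centre of the foot's underside; plate 4 mm thick (x), 150 mm long (y), its straight top edge 95 mm above the table; foot 70 x 150 x 6 mm. Its -x face carries a white paper card 70 mm wide, reaching to 1 mm below the top edge, centred 25 mm to +y of the plate's middle.
- card_top (a point): Point on the middle of the board's top edge thickness, over the centre of the paper card; axes as label_board: x across the plate, y along the edge.
- timer: Wind-up kitchen timer, 62 mm round, 50 mm high, a loose bystander; origin at its underside.
- brass_weight: Brass-coloured weight 40 mm round, 30 mm high, a loose bystander; origin at its underside.
- small_weight: Brass-coloured weight 25 mm round, 19 mm high, a loose bystander near the table's front edge; origin at its underside.
- sample_jar: Small glass jar with black lid, 50 mm round, 56 mm high, a loose bystander; origin at its underside.
Not all that is in view belongs to the job. Leave any pink look-alike of the clip_bin alone. Of the things shaped like the clip, the black one is meant.

How it is judged (in metres and radians):
On the way:
1. the clip is lifted clear out of its bin (z of clip in the frame of clip_bin above 0.1 m), for 0.1 s.
At the end, for the whole second after the job is handed in: The clip has sprung shut on the board's plate (jaws held apart by it, opening 0.05 to 0.3 rad), its jaw tips 8 to 40 mm below the top edge, within 15 mm across the plate, within 25 mm along the edge of the paper card's centre, upright within 0.4 rad, at rest and let go (z of clip in the frame of card_top between -0.04 and -0.008 m and x of clip in the frame of card_top between -0.015 and 0.015 m and y of clip in the frame of card_top between -0.025 and 0.025 m and value of joint clip_arm between 0.05 and 0.3 rad and angle between clip's own z axis and vertical below 0.4 rad and contact force between clip and label_board above 0.5 N and linear speed of clip below 0.02 m/s); the robot touches nothing.
It fails at once if the timer is moved by more than 30 mm (distance of timer from where it was at the start of the episode above 0.03 m).
It fails at once if the larger brass weight is moved by more than 30 mm (distance of brass_weight from where it was at the start of the episode above 0.03 m).
It fails at once if the smaller brass weight is moved by more than 30 mm (distance of small_weight from where it was at the start of the episode above 0.03 m).
It fails at once if the sample jar is moved by more than 30 mm (distance of sample_jar from where it was at the start of the episode above 0.03 m).
It also fails if it takes over 43 s, if anything falls off the work surface, if the arm or the gripper's body presses on something with over 40 N, if the wrist force passes 120 N, or if a joint passes its speed limit or range.

## Working session

There is one attempt and no reset: what is moved stays moved. The work goes in short steps, Python scripts to look and compute and a tool call to move; the robot and the scene stay as the last step left them, time stands still between calls to the robot, and variables do not carry over. Pictures are saved under pics/ and viewed, at most 10 in all, crops included, and the job is handed in when it is done.

Besides the shell and the picture viewer there is one more tool, called after ">>>" as name(argument=value, ...), one argument or row to a line, values as JSON. play_rows: Moves the arm, as the interface text tells. Its arguments: {"type":"object","properties":{"increments":{"type":"array","items":{"type":"array"}},"newtons":{"type":"number"}},"required":["increments"]}

```bash
mkdir -p pics; cat > h.py <<'E'
from bench import *
import numpy as np, cv2
def ray(c,xy,st=None):
    p=cv2.undistortPoints(np.array([[xy]],float),np.array(c["K"],float),np.array(c["D"],float))[0,0]
    d=np.array([p[0],-p[1],-1.])
    if "view" in c: T=np.linalg.inv(np.array(c["view"]))
    else:
        W=np.eye(4);W[:3,:3]=st["tool_rot"];W[:3,3]=st["tool_pos"];T=W@np.array(c["hand_eye"])
    return T[:3,3],T[:3,:3]@d
def at_z(c,xy,z,st=None):
    o,d=ray(c,xy,st);return o+d*(z-o[2])/d[2]
def tri(rs):
    A=0;b=0
    for o,d in rs:
        d=d/np.linalg.norm(d);P=np.eye(3)-np.outer(d,d);A=A+P;b=b+P@o
    return np.linalg.solve(A,b)
def proj(c,X,st=None):
    if "view" in c: V=np.array(c["view"])
    else:
        W=np.eye(4);W[:3,:3]=st["tool_rot"];W[:3,3]=st["tool_pos"];V=np.linalg.inv(W@np.array(c["hand_eye"]))
    p=V[:3,:3]@X+V[:3,3];p=np.array([[[p[0],-p[1],-p[2]]]])
    return cv2.projectPoints(p,np.zeros(3),np.zeros(3),np.array(c["K"],float),np.array(c["D"],float))[0][0,0]
E
python3 - <<'E'
from h import *
s=get_state();print(s)
t=capture("top");d=capture("side")
cv2.imwrite("pics/a.png",np.hstack([t["color"],d["color"]])[:, :] if 0 else t["color"]);cv2.imwrite("pics/b.png",d["color"])
for n in ["clip","clip_grip","clip_bin","spare_bin","label_board","card_top","timer","brass_weight","small_weight","sample_jar"]:
    for nm,c in (("top",t),("side",d)):
        print(n,nm,[(np.round(r["xy"]),round(r["conf"],2),np.round(at_z(c,r["xy"],{"clip":.004,"clip_grip":.061,"card_top":.095}.get(n,0)),3)) for r in place_of(n,c)])
E
```

```text
{'t': 0.0, 'joint_positions': array([ 5.45298596e+01,  2.18430902e+01,  7.43838592e+01,  2.33151392e-04,
        8.38581896e+01, -1.23354951e+01]), 'qd': array([-0.04139785,  0.04596336,  0.01249204, -0.07112951,  0.0051645 ,
       -0.00934343]), 'tau': array([ 1.14961622e-03, -4.37934673e+01, -2.24557918e+01,  7.13239121e-02,
        3.52956983e-02, -1.20615355e-04]), 'tool_pos': array([0.21598356, 0.50562206, 0.30212328]), 'tool_rot': array([[-9.19583781e-01,  3.92893014e-01, -8.65562352e-04],
       [ 3.92893836e-01,  9.19583044e-01, -1.20783997e-03],
       [ 3.21404575e-04, -1.45078416e-03, -9.99998896e-01]]), 'force': array([-0.37726638, -0.25630052, -0.60495951]), 'moment': array([-0.04980117,  0.044557  , -0.01905512]), 'finger_force': 0.0, 'width': 0.997143105121617}
clip top [(array([330., 171.]), 0.65, array([ 0.561, -0.   ,  0.004])), (array([286., 192.]), 0.46, array([0.495, 0.134, 0.004]))]
clip side [(array([324., 235.]), 0.73, array([0.565, 0.006, 0.004])), (array([273., 230.]), 0.63, array([0.491, 0.132, 0.004]))]
clip_grip top [(array([287., 192.]), 0.68, array([0.
[... 961 characters left out ...]
ide [(array([287., 186.]), 0.74, array([0.659, 0.196, 0.   ])), (array([221., 247.]), 0.33, array([0.355, 0.215, 0.   ]))]
brass_weight top [(array([228., 140.]), 0.49, array([0.652, 0.312, 0.   ])), (array([226., 181.]), 0.32, array([0.524, 0.316, 0.   ]))]
brass_weight side [(array([273., 234.]), 0.63, array([0.479, 0.123, 0.   ])), (array([259., 172.]), 0.5, array([0.655, 0.303, 0.   ]))]
small_weight top [(array([260., 234.]), 0.57, array([0.365, 0.209, 0.   ]))]
small_weight side [(array([220., 250.]), 0.39, array([0.347, 0.21 , 0.   ]))]
sample_jar top [(array([177., 182.]), 0.74, array([0.52 , 0.466, 0.   ]))]
sample_jar side [(array([195., 172.]), 0.84, array([0.53 , 0.466, 0.   ]))]
```

View pics/a.png

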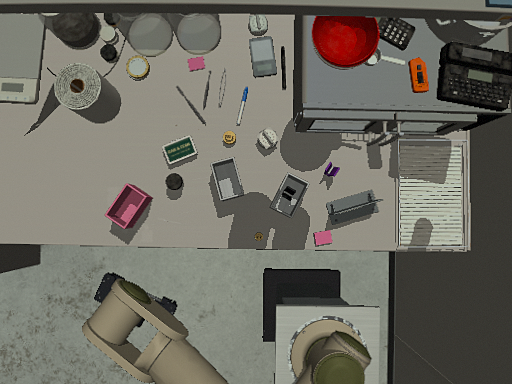

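View pics/b.png

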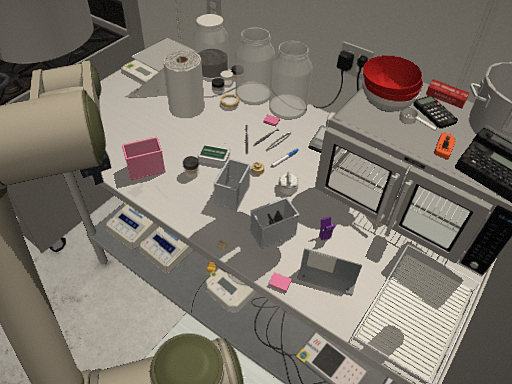

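The black clip stands in the grey bin at top px (288,193). A purple look-alike is at (331,170), the empty grey bin at (228,180), and the board at (352,208). I'm moving above the clip's bin and turning the closing axis along its long side.

>>> play_rows(
  increments=[
    [[-0.79,-0.48,0],[0,0,0],0.1],
    [[-0.79,-0.48,0],[0,0,0],0.1],
    [[-0.79,-0.48,0],[0,0,0],0.1],
    [[-0.79,-0.48,0],[0,0,0],0.1],
    [[-0.79,-0.48,0],[0,0,0],0.1],
    [[-0.79,-0.48,0],[0,0,0],0.1],
    [[-0.79,-0.48,0],[0,0,0],0.1],
    [[-0.79,-0.48,0],[0,0,0],0.1],
    [[-0.79,-0.48,0],[0,0,0],0.1],
    [[-0.79,-0.48,0],[0,0,0],0.1],
  ],
)

```text
t: 2.35
tool_pos: [0.4858, 0.1285, 0.3029]
tool_rot: [[-0.92, 0.393, 0.0], [0.393, 0.92, 0.0], [-0.0, 0.0, -1.0]]
force: [0.7, 0.6, -1.0]
width: 0.548
finger_force: 0.0
```

>>> play_rows(
  increments=[
    [[0,0,0],[0,0,1],0.1],
    [[0,0,0],[0,0,1],0.1],
    [[0,0,0],[0,0,1],0.1],
    [[0,0,0],[0,0,1],0.1],
    [[0,0,0],[0,0,1],0.1],
    [[0,0,0],[0,0,1],0.1],
    [[0,0,0],[0,0,1],0.1],
    [[0,0,0],[0,0,1],0.1],
    [[0,0,0],[0,0,1],0.1],
    [[0,0,0],[0,0,1],0.1],
    [[0,0,0],[0,0,1],0.1],
    [[0,0,0],[0,0,0],0.1],
    [[0,0,0],[0,0,0],0.1],
  ],
)

```text
t: 3.98
tool_pos: [0.485, 0.1299, 0.3028]
tool_rot: [[0.358, 0.934, 0.0], [0.934, -0.358, -0.0], [0.0, 0.0, -1.0]]
force: [-0.4, -0.5, -0.3]
width: 0.551
finger_force: 0.0
```

```bash
python3 - <<'E'
from h import *
s=get_state();c=capture("wrist");cv2.imwrite("pics/c.png",c["color"])
print(s["t"],s["tool_pos"],s["tool_rot"],s["width"],s["joint_positions"],c["hand_eye"])
for n,z in (("clip",.004),("clip_grip",.061),("clip_bin",0),("card_top",.095),("label_board",0)):
    print(n,[(np.round(r["xy"]),round(r["conf"],2),np.round(at_z(c,r["xy"],z,s),3)) for r in place_of(n,c)])
E
```

```text
3.975 [0.48500616 0.1298572  0.30278016] [[ 3.58072548e-01  9.33693766e-01  4.08339352e-05]
 [ 9.33693767e-01 -3.58072547e-01 -1.13870772e-05]
 [ 3.98946819e-06  4.22037906e-05 -9.99999999e-01]] 0.55066315682703 [ 1.45528837e+00  1.69925329e+01  8.17110001e+01 -7.19934566e-04
  8.12941448e+01  2.24372690e+01] [[ 4.73262016e-04  9.63760874e-01  2.66767228e-01  6.83530331e-02]
 [ 9.99999860e-01 -3.93056015e-04 -3.54053763e-04 -3.70459039e-04]
 [-2.36368700e-04  2.66767358e-01 -9.63760925e-01 -8.17943970e-02]
 [ 0.00000000e+00  0.00000000e+00  0.00000000e+00  1.00000000e+00]]
clip [(array([257., 164.]), 0.82, array([0.489, 0.13 , 0.004])), (array([332., 224.]), 0.69, array([0.564, 0.002, 0.004]))]
clip_grip [(array([345., 238.]), 0.85, array([0.565, 0.005, 0.061])), (array([256., 172.]), 0.64, array([0.487, 0.132, 0.061]))]
clip_bin [(array([255., 168.]), 0.55, array([0.483, 0.126, 0.   ]))]
card_top [(array([276., 314.]), 0.91, array([ 0.447, -0.046,  0.095]))]
label_board [(array([279., 280.]), 0.63, array([ 0.454, -0.064,  0.   ]))]
```

View pics/c.png

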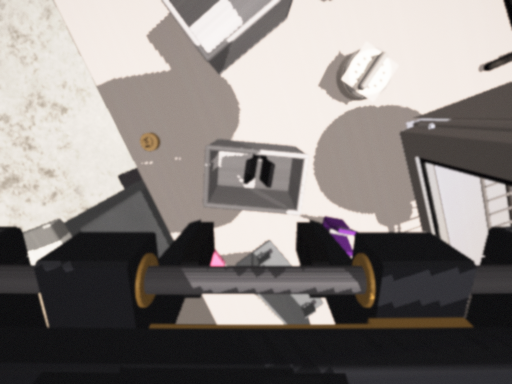

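```bash
python3 - <<'E'
from h import *
s=get_state();c=capture("wrist")
im=c["color"][125:225,190:320];cv2.imwrite("pics/d.png",cv2.resize(im,None,fx=6,fy=6,interpolation=cv2.INTER_CUBIC))
P=[at_z(c,p,.094,s) for p in ((207,141),(306,152),(300,214),(203,207))]
print(np.round(P,3),np.mean(P,0))
for a,b in ((0,1),(3,2)):
    d=P[b]-P[a];print(np.linalg.norm(d),np.degrees(np.arctan2(d[1],d[0])))
E
```

```text
[[0.452 0.188 0.094]
 [0.548 0.139 0.094]
 [0.519 0.073 0.094]
 [0.418 0.121 0.094]] [0.48416883 0.13039223 0.094     ]
0.10772262994181674 -27.372354959531158
0.11226622048343093 -25.45440785928073
```

View pics/d.png

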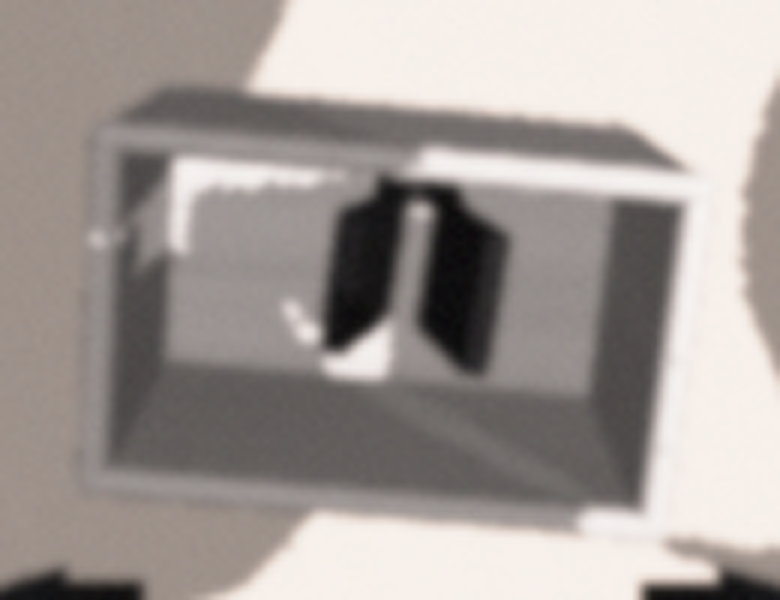

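```bash
python3 - <<'E'
from h import *
s=get_state();c=capture("wrist")
f=lambda u,v,z:at_z(c,(190+u/6-.4,125+v/6-.4),z,s)
P=[f(95,125,.094),f(700,178,.094),f(655,535,.094),f(85,490,.094)]
ang=lambda d:(np.linalg.norm(d).round(4),np.degrees(np.arctan2(d[1],d[0])).round(1))
print("bin",np.mean(P,0),ang(P[1]-P[0]),ang(P[2]-P[3]),ang(P[3]-P[0]),ang(P[2]-P[1]))
a,b,d,e=[f(*p,.074) for p in((345,210),(325,350),(507,235),(487,375))]
print("clip",np.mean([a,b,d,e],0),ang(d-a),ang(e-b),ang(b-a),ang(e-d))
print(ang(s["tool_rot"][:2,1]))
E
```

```text
bin [0.48318174 0.12916931 0.094     ] (np.float64(0.1098), np.float64(-26.1)) (np.float64(0.11), np.float64(-25.9)) (np.float64(0.0695), np.float64(-115.5)) (np.float64(0.0691), np.float64(-115.4))
clip [0.49044235 0.13087317 0.074     ] (np.float64(0.0321), np.float64(-29.9)) (np.float64(0.0328), np.float64(-30.1)) (np.float64(0.0284), np.float64(-119.6)) (np.float64(0.0286), np.float64(-118.1))
(np.float64(1.0), np.float64(-21.1))
```

The crop shows the handle tops at crop px x≈335 and 495, y≈210–375. The clip is yawed -30° and centred at (0.490, 0.131), with the bin at -26°. The 110x69 mm and 32x28 mm measured sizes match the given ones. Descending with a 44 mm opening.

>>> play_rows(
  increments=[
    [[0,0,0],[0,0,0.95],0],
    [[0.07,0.09,0],[0,0,0],0],
    [[0,0,0.6],[0,0,0],0],
    [[0,0,0.6],[0,0,0],0],
    [[0,0,0.6],[0,0,0],0],
    [[0,0,0],[0,0,0],0],
    [[0,0,0],[0,0,0],0],
  ],
)

```text
t: 5.25
tool_pos: [0.4913, 0.1308, 0.2138]
tool_rot: [[0.48, 0.877, 0.002], [0.877, -0.48, 0.0], [0.001, 0.001, -1.0]]
force: [0.4, 0.5, 0.2]
width: 0.499
finger_force: 0.0
```

```bash
python3 - <<'E'
from h import *
s=get_state();c=capture("wrist");cv2.imwrite("pics/e.png",c["color"])
print(s["tool_pos"],s["tool_rot"][:,1],s["width"])
for n,z in (("clip",.004),("clip_grip",.061),("clip_bin",0)):
    print(n,[(np.round(r["xy"]),round(r["conf"],2),np.round(at_z(c,r["xy"],z,s),3)) for r in place_of(n,c)])
E
```

```text
[0.49130033 0.13081097 0.21382223] [ 0.87744363 -0.47967765  0.00142404] 0.49871096497067247
clip [(array([259., 181.]), 0.58, array([0.494, 0.127, 0.004])), (array([357., 239.]), 0.41, array([0.564, 0.007, 0.004]))]
clip_grip [(array([254., 195.]), 0.63, array([0.49 , 0.13 , 0.061])), (array([203.,   4.]), 0.35, array([0.529, 0.284, 0.061])), (array([117., 169.]), 0.33, array([0.394, 0.21 , 0.061]))]
clip_bin [(array([249., 183.]), 0.9, array([0.483, 0.129, 0.   ])), (array([370.,  50.]), 0.53, array([0.658, 0.192, 0.   ]))]
```

View pics/e.png

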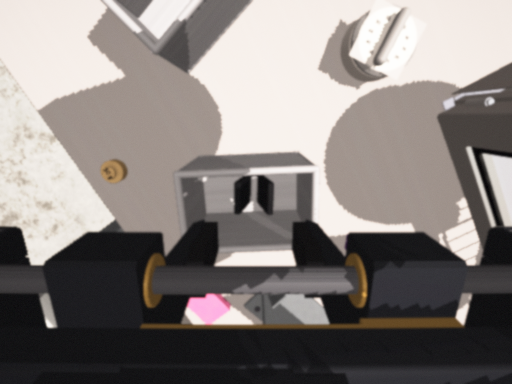

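The close look shows the clip at px (254,195), centred between the fingers and clear of the bin walls. Descending now; I'll check the force before squeezing.

>>> play_rows(
  increments=[
    [[0,0,0.5],[0,0,0],0],
    [[0,0,0.5],[0,0,0],0],
    [[0,0,0.5],[0,0,0],0],
    [[0,0,0.4],[0,0,0],0],
    [[0,0,0.22],[0,0,0],0],
    [[0,0,0],[0,0,0],0],
    [[0,0,0],[0,0,0],0],
  ],
)

```text
t: 6.32
tool_pos: [0.491, 0.1308, 0.1075]
tool_rot: [[0.481, 0.877, 0.001], [0.877, -0.481, 0.0], [0.001, 0.001, -1.0]]
force: [0.3, -1.3, -0.2]
width: 0.501
finger_force: 0.0
```

>>> play_rows(
  increments=[
    [[0,0,0],[0,0,0],-1],
    [[0,0,0],[0,0,0],-1],
    [[0,0,0],[0,0,0],-1],
    [[0,0,0],[0,0,0],-1],
    [[0,0,0],[0,0,0],-1],
    [[0,0,0],[0,0,0],-1],
    [[0,0,0],[0,0,0],-1],
    [[0,0,0],[0,0,0],-1],
  ],
  newtons=20,
)

```text
t: 7.32
tool_pos: [0.4895, 0.1316, 0.108]
tool_rot: [[0.481, 0.877, -0.002], [0.877, -0.481, 0.001], [0.0, -0.002, -1.0]]
force: [-7.9, 4.5, 17.5]
width: 0.228
finger_force: 20.2
```

>>> play_rows(
  increments=[
    [[0,0,-0.2],[0,0,0],-1],
    [[0,0,-0.3],[0,0,0],-1],
    [[0,0,-0.5],[0,0,0],-1],
    [[0,0,-0.6],[0,0,0],-1],
    [[0,0,-0.6],[0,0,0],-1],
    [[0,0,-0.6],[0,0,0],-1],
    [[0,0,-0.4],[0,0,0],-1],
    [[0,0,0],[0,0,0],-1],
    [[0,0,0],[0,0,0],-1],
  ],
)

```text
t: 8.45
tool_pos: [0.4904, 0.1307, 0.2659]
tool_rot: [[0.481, 0.877, -0.001], [0.877, -0.481, -0.0], [-0.001, -0.001, -1.0]]
force: [-0.3, -0.3, -1.2]
width: 0.201
finger_force: 20.0
```

```bash
python3 - <<'E'
from h import *
s=get_state();c=capture("side");t=capture("top")
print(s["tool_pos"],s["width"],s["joint_positions"])
g=s["tool_pos"]+.045*s["tool_rot"][:,2]
u=proj(c,g).astype(int);print(u)
x,y=u;im=c["color"][max(0,y-50):y+60,x-75:x+75];im=cv2.resize(im,None,fx=5,fy=5,interpolation=cv2.INTER_CUBIC)
cv2.imwrite("pics/f.png",im)
for n in ("clip","clip_grip","card_top","label_board"):
    for nm,k in (("top",t),("side",c)): print(n,nm,[(np.round(r["xy"]),round(r["conf"],2)) for r in place_of(n,k)])
print(proj(c,g-[0,0,.057]),proj(t,g-[0,0,.057]))
rs=[(k,place_of("card_top",k)) for k in(t,c)]
print(tri([ray(k,r[0]["xy"]) for k,r in rs if r]))
E
```

```text
[0.49036151 0.13068856 0.26591389] 0.20124772782886086 [ 1.53683085e+00  1.94022086e+01  8.45802906e+01 -3.08336297e-03
  7.60948985e+01  3.02795829e+01]
[278 177]
clip top [(array([327., 172.]), 0.46)]
clip side [(array([322., 235.]), 0.65), (array([279., 192.]), 0.46)]
clip_grip top [(array([329., 169.]), 0.37)]
clip_grip side [(array([327., 222.]), 0.7), (array([275., 182.]), 0.57)]
card_top top [(array([347., 211.]), 0.93)]
card_top side [(array([323., 252.]), 0.84), (array([193., 172.]), 0.22)]
label_board top [(array([351., 208.]), 0.67)]
label_board side [(array([325., 275.]), 0.96), (array([229., 200.]), 0.71)]
[277.22598693 192.75419158] [290.67813713 190.61305948]
[ 0.44152974 -0.04030462  0.10143116]
```

View pics/f.png

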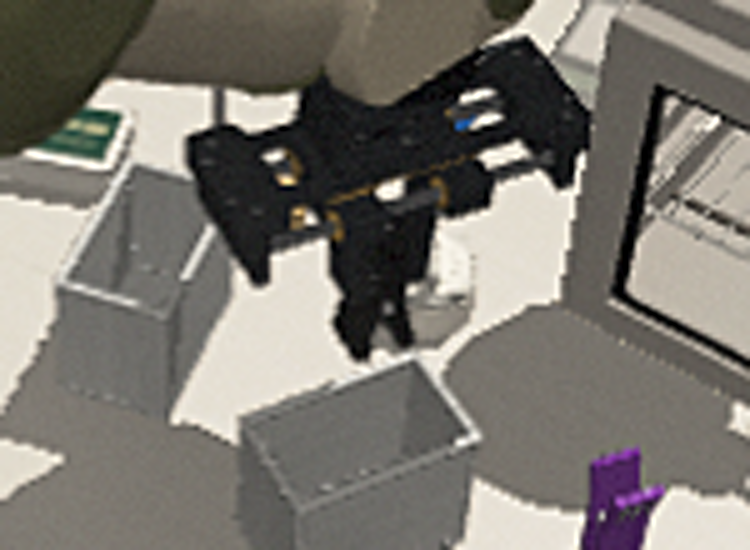

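The side crop shows the clip gripped with open jaws at about (375,320), clear above the bin. Moving toward the board and turning to its yaw (about 13°).

>>> play_rows(
  increments=[
    [[-0.7,0.21,0],[0,0,0],-1],
    [[-0.7,0.21,0],[0,0,0],-1],
    [[-0.7,0.21,0],[0,0,0],-1],
    [[-0.7,0.21,0],[0,0,0],-1],
    [[-0.7,0.21,0],[0,0,0],-1],
    [[-0.7,0.21,0],[0,0,0],-1],
    [[0,0,0],[0,0,-0.88],-1],
    [[0,0,0],[0,0,-0.88],-1],
    [[0,0,0],[0,0,-0.88],-1],
    [[0,0,0],[0,0,-0.88],-1],
    [[0,0,0],[0,0,-0.88],-1],
    [[0,0,0],[0,0,-0.88],-1],
    [[0,0,0],[0,0,0],-1],
    [[0,0,0],[0,0,0],-1],
  ],
)

```text
t: 10.8
tool_pos: [0.4449, -0.0837, 0.2668]
tool_rot: [[-0.231, 0.973, 0.0], [0.973, 0.231, -0.0], [-0.0, 0.0, -1.0]]
force: [-0.1, 0.6, -0.3]
width: 0.199
finger_force: 20.0
```

```bash
python3 - <<'E'
from h import *
s=get_state();c=capture("wrist");cv2.imwrite("pics/g.png",c["color"])
print(s["tool_pos"],s["tool_rot"][:,1],s["width"])
for n,z in (("card_top",.095),("label_board",0)):
    print(n,[(np.round(r["xy"]),round(r["conf"],2),np.round(at_z(c,r["xy"],z,s),3)) for r in place_of(n,c)])
E
```

```text
[ 0.44494224 -0.08368349  0.26679646] [9.72910843e-01 2.31180627e-01 9.45836321e-05] 0.19930054889210516
card_top [(array([266., 148.]), 0.75, array([ 0.446, -0.043,  0.095])), (array([267., 212.]), 0.41, array([ 0.462, -0.105,  0.095]))]
label_board [(array([263., 163.]), 0.96, array([ 0.453, -0.072,  0.   ]))]
```

View pics/g.png

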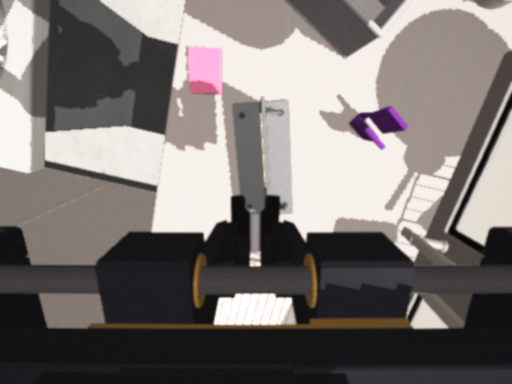

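```bash
python3 - <<'E'
from h import *
s=get_state();c=capture("wrist")
cv2.imwrite("pics/h.png",cv2.resize(c["color"][90:220,225:300],None,fx=4.5,fy=4.5,interpolation=cv2.INTER_CUBIC))
E
```

```text
(no output)
```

View pics/h.png

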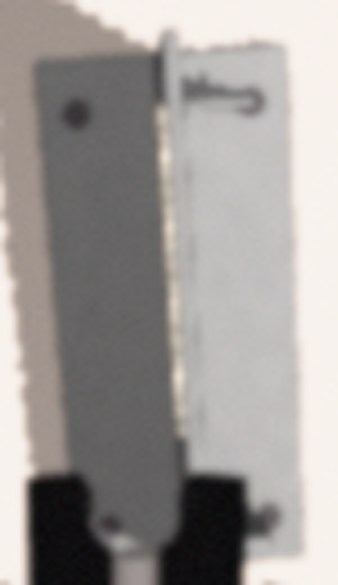

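```bash
python3 - <<'E'
from h import *
s=get_state();c=capture("wrist")
f=lambda u,v,z=.095:at_z(c,(225+u/4.5-.4,90+v/4.5-.4),z,s)
a,b,m,e=f(171,105),f(187,435),f(178,270),f(170,34)
d=a-b;y=d/np.linalg.norm(d)
print(a,b,m,e,"cardlen",np.linalg.norm(d),"end->a",np.linalg.norm(e-a),"board y yaw",np.degrees(np.arctan2(d[1],d[0])))
t=e-y*.05;print("from end",t,"mid",(a+b)/2)
for h,w in(("e",t),("m",(a+b)/2)):
    D=w-s["tool_pos"];print(h,(s["tool_rot"].T@D)/.05)
E
```

```text
[ 0.43492289 -0.01251905  0.095     ] [ 0.45497222 -0.07891282  0.095     ] [ 0.44438249 -0.0445811   0.095     ] [0.43143947 0.00071412 0.095     ] cardlen 0.06935494666838829 end->a 0.013683966162999077 board y yaw 106.80306679310132
from end [ 0.44589362 -0.04715108  0.095     ] mid [ 0.44494755 -0.04571594  0.095     ]
e [0.70619351 0.18866446 3.43523486]
m [0.73851043 0.17693873 3.43523303]
```

The crop shows the card strip along the top edge (crop px (171,105) to (187,435)), 69 mm long and about 14 mm from the plate's end, which matches the given sizes. I'll centre over it, turn 3.4°, and descend until the jaws are just at the edge.

>>> play_rows(
  increments=[
    [[0.36,0.09,0],[0,0,0],-1],
    [[0.36,0.09,0],[0,0,0],-1],
    [[0,0,0],[0,0,-0.43],-1],
    [[0,0,0.4],[0,0,0],-1],
    [[0,0,0.4],[0,0,0],-1],
    [[0,0,0.35],[0,0,0],-1],
    [[0,0,0],[0,0,0],-1],
    [[0,0,0],[0,0,0],-1],
  ],
)

```text
t: 12.05
tool_pos: [0.4456, -0.0467, 0.2099]
tool_rot: [[-0.291, 0.957, 0.001], [0.957, 0.291, -0.0], [-0.001, 0.001, -1.0]]
force: [-0.1, 1.0, -0.7]
width: 0.203
finger_force: 20.0
```

```bash
python3 - <<'E'
from h import *
s=get_state();c=capture("side");print(s["tool_pos"],s["tool_rot"],s["force"])
x,y=proj(c,s["tool_pos"]-[0,0,.1]).astype(int);print(x,y)
cv2.imwrite("pics/i.png",cv2.resize(c["color"][y-40:y+40,x-55:x+55],None,fx=7,fy=7,interpolation=cv2.INTER_CUBIC))
E
```

```text
[ 0.44556408 -0.04665327  0.20988348] [[-2.91264301e-01  9.56642168e-01  9.32088415e-04]
 [ 9.56642439e-01  2.91264710e-01 -3.34594312e-04]
 [-5.91571490e-04  7.94219957e-04 -9.99999510e-01]] [-0.13788633  0.97141667 -0.73777799]
324 250
```

View pics/i.png

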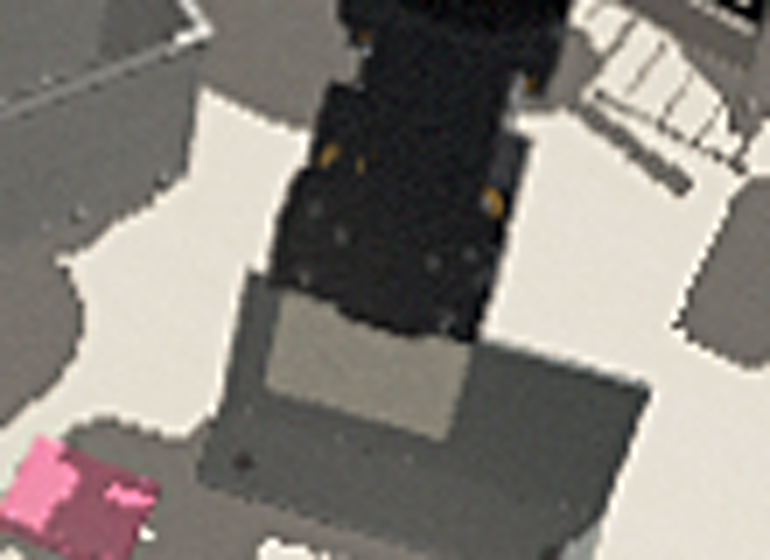

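The clip hangs over the card at about crop (370,320), in line with the card's centre. Lowering it over the edge.

>>> play_rows(
  increments=[
    [[0,0,0.15],[0,0,0],-1],
    [[0,0,0.15],[0,0,0],-1],
    [[0,0,0.15],[0,0,0],-1],
    [[0,0,0],[0,0,0],-1],
  ],
)

```text
t: 12.6
tool_pos: [0.4451, -0.0465, 0.1861]
tool_rot: [[-0.291, 0.957, -0.001], [0.957, 0.291, 0.001], [0.001, -0.001, -1.0]]
force: [0.1, 0.1, -0.6]
width: 0.2
finger_force: 20.0
```

>>> play_rows(
  increments=[
    [[0,0,0.14],[0,0,0],-1],
    [[0,0,0.12],[0,0,0],-1],
    [[0,0,0],[0,0,0],-1],
    [[0,0,0],[0,0,0],-1],
  ],
)

```text
t: 13.1
tool_pos: [0.4453, -0.0466, 0.1738]
tool_rot: [[-0.291, 0.957, 0.0], [0.957, 0.291, -0.0], [-0.0, 0.0, -1.0]]
force: [0.6, -0.1, -0.8]
width: 0.203
finger_force: 20.0
```

No contact force, so the jaws straddle the plate. Opening, then retreating up.

>>> play_rows(
  increments=[
    [[0,0,0],[0,0,0],0.3],
    [[0,0,0],[0,0,0],0.3],
    [[0,0,0],[0,0,0],0.3],
    [[0,0,0],[0,0,0],0.3],
    [[0,0,0],[0,0,0],0.3],
    [[0,0,0],[0,0,0],0.3],
    [[0,0,-0.3],[0,0,0],0.3],
    [[0,0,-0.5],[0,0,0],0.3],
    [[0,0,-0.8],[0,0,0],0.3],
    [[0,0,-0.8],[0,0,0],0.3],
    [[-0.8,0,-0.4],[0,0,0],0.3],
    [[-0.8,0,0],[0,0,0],0.3],
    [[0,0,0],[0,0,0],0.3],
    [[0,0,0],[0,0,0],0.3],
  ],
)

```text
t: 14.85
tool_pos: [0.4683, -0.1226, 0.3134]
tool_rot: [[-0.291, 0.957, -0.001], [0.957, 0.291, 0.001], [0.001, -0.001, -1.0]]
force: [0.3, -0.1, 0.0]
width: 0.649
finger_force: 0.0
```

```bash
python3 - <<'E'
from h import *
s=get_state();c=capture("side");w=capture("wrist");print(s["tool_pos"],s["force"],s["width"])
a=cv2.resize(c["color"][205:300,270:370],(400,380),interpolation=cv2.INTER_CUBIC)
b=cv2.resize(w["color"][60:250,160:360],(400,380),interpolation=cv2.INTER_CUBIC)
cv2.imwrite("pics/j.png",np.hstack([a,b]))
for n,z in (("clip",.07),("clip_grip",.127),("card_top",.095)):
    for k in (w,c): print(n,[(np.round(r["xy"]),round(r["conf"],2),np.round(at_z(k,r["xy"],z,s),3)) for r in place_of(n,k)])
E
```

```text
[ 0.46827323 -0.12256462  0.31344211] [ 0.33083941 -0.08686237  0.02623763] 0.6488786815374997
clip [(array([344.,  99.]), 0.96, array([ 0.541, -0.007,  0.07 ])), (array([260., 111.]), 0.59, array([ 0.452, -0.05 ,  0.07 ]))]
clip [(array([325., 234.]), 0.59, array([ 0.518, -0.013,  0.07 ])), (array([318., 256.]), 0.51, array([ 0.447, -0.033,  0.07 ]))]
clip_grip [(array([363.,  96.]), 0.95, array([ 0.541, -0.009,  0.127])), (array([255., 110.]), 0.85, array([ 0.446, -0.051,  0.127]))]
clip_grip [(array([331., 220.]), 0.79, array([ 0.525, -0.017,  0.127])), (array([327., 251.]), 0.54, array([ 0.437, -0.056,  0.127]))]
card_top [(array([260., 104.]), 0.82, array([ 0.449, -0.043,  0.095]))]
card_top [(array([318., 256.]), 0.84, array([ 0.433, -0.04 ,  0.095]))]
```

View pics/j.png

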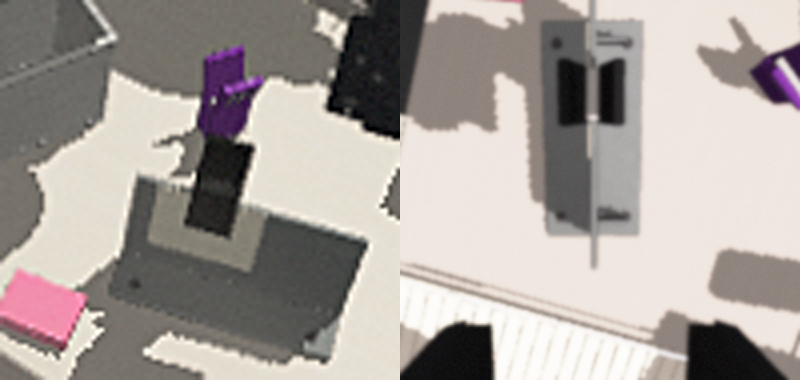

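The clip stands upright on the plate at about (215,190), centred on the card and well down. The wrist view shows its handles symmetric about the edge, and the gripper is clear. Handing in.

```bash
python3 -c "
from bench import *
print(sign_off())"
```

```text
the job is handed in; nothing more can be done
None
```

The black clip is clipped upright over the label board's top edge at about the middle of the card, released with the arm clear, and the job is handed in at about 15 s; no verdict was returned.

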